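# Photograph a pencil carton with the camera remote and put it on display

## Task

Take the blue carton out of the white three-lane rack and stand it upright, squarely, in the middle of the white photo plate with its white-panelled front towards the camera, and let go. Then push the remote's joystick fully towards the green dot and hold it there for two seconds while the camera takes its picture of the carton, and let it go back to its centre. Finally stand the blue carton in the two-walled display holder, down on its floor and midway along it; never tip it over, and leave the other goods where they are.

Things in the scene. Friction and masses are not known exactly. Their poses are not given: they have to be found in the camera images.
- blue_carton_mid (a point): The blue carton to be photographed, loose, about 0.13 to 0.25 kg: 40 mm (x) by 58 mm (y) by 120 mm tall, upright. Point: its centre, 60 mm above its underside; z up, x out of its front (the 58 mm wide face with a white panel and coloured bars; a white strip on the top marks that edge). It starts in one lane of the rack.
- blue_carton_front (a point): Middle of the blue carton's front face, 20 mm along x from its centre.
- blue_carton: The same blue carton; this origin is the centre of its underside.
- green_carton_mid (a point): Green carton in another lane of the rack, a bystander, loose: as the blue one, same size. The point is its centre.
- red_carton_mid (a point): Red carton in another lane of the rack, a bystander, loose: as the blue one, same size. The point is its centre.
- rack: White rack, fixed. Origin: centre of its underside; z up. Three lanes at y = -76, 0, 76 mm, floor 6 mm thick. Cartons start centred in them, fronts to +x. Lanes are 72 mm wide between 4 mm walls (46 mm long in x, tops 112 mm high, 14 mm below the cartons' tops): no room for fingers beside a carton, only at its front and back (+x, -x), which are open.
- station: Photo station, fixed: grey base 130 x 130 mm with a white photo plate 90 x 90 mm, top at height 12 mm. Origin: under the plate's centre, at table height; z up, x towards the black camera, whose mast stands 125 mm along x (top 120 mm). The camera looks aside at rest and turns to face the plate as the stick is tilted to the green dot.
- remote: Joystick remote, fixed: round grey base, radius 55 mm, 32 mm high. Origin: centre of its underside; z up; x points from the stick to the green dot on its top (40 mm from the centre; small black dots mark the other three directions). The stick's pivot is on the axis at height 35 mm.
- stick_grip (a point): Point on the stick's axis 75 mm from its pivot, 110 mm above the table when centred: about the middle of the black grip, a 27 mm thick cylinder from 45 to 100 mm from the pivot, on a 12 mm rod with a rubber cone at its foot. z is along the stick.
- stick_green (a joint): Tilt of the stick towards the green dot (rad), 0 centred, positive towards the dot, stops at +0.5 and -0.5. Spring 0.6 N m/rad: full tilt takes about 4 N at the grip point. Springs back when released. The camera faces the plate from about 0.35 rad up.
- stick_side (a joint): Tilt of the stick sideways, at right angles to the green direction (rad), positive towards the remote's +y, same springs and stops; should stay near 0.
- holder: White display holder, fixed: floor 72 x 100 mm, 6 mm thick, pink strip; two walls across x, 52 mm apart inside, 58 mm long in y, tops 132 mm high. Open at +y and -y. Origin: centre of its underside. A carton fits only with its x along the holder's x (either way round), 6 mm spare each side, no room for fingers there: hold it by its faces 58 mm apart.
- glue_mid (a point): White glue bottle with orange cap, bystander, loose, radius 24 mm, 110 mm tall. The point is its centre, 55 mm up.
- tape_mid (a point): Purple tape roll lying flat, bystander, loose, outer radius 45 mm, 35 mm high. The point is its centre.
There are look-alikes about, which are no part of the job. Leave any yellow look-alike of the blue_carton alone.

How it is judged:
On the way, in this order (a step that is already met when the one before it is completed fails the run):
1. the blue carton stands released on the middle of the plate (within 22 mm), front to the camera within 20 degrees (horizontal distance between blue_carton_mid and station below 0.022 m and z of blue_carton_mid in the frame of station between 0.068 and 0.077 m and angle between blue_carton_mid's own z axis and vertical below 0.1 rad and angle between the x axis of blue_carton_mid and the x axis of station, either way round below 0.35 rad and x of blue_carton_front in the frame of station above 0 m and contact force between the fingers and blue_carton below 0.1 N), for 0.3 s.
2. the stick is held over 0.35 rad towards the green dot (sideways under 0.2) for a second while the carton stands there untouched (all of step 1 and value of joint stick_green above 0.35 rad and value of joint stick_side between -0.2 and 0.2 rad), for 1 s.
3. the stick is back within 0.07 rad of its centre with the carton still on the plate (all of step 1 and value of joint stick_green between -0.07 and 0.07 rad and value of joint stick_side between -0.07 and 0.07 rad), for 0.2 s.
At the end, for the whole second after the job is handed in: The blue carton stands upright (within 6 degrees), at rest and released, on the floor of the display holder between its two walls, its centre within 20 mm of the holder's; the stick is centred within 0.07 rad (horizontal distance between blue_carton_mid and holder below 0.02 m and z of blue_carton_mid in the frame of holder between 0.062 and 0.071 m and angle between blue_carton_mid's own z axis and vertical below 0.1 rad and linear speed of blue_carton below 0.02 m/s and value of joint stick_green between -0.07 and 0.07 rad and value of joint stick_side between -0.07 and 0.07 rad and contact force between the fingers and blue_carton below 0.1 N); the robot touches nothing.
It fails at once if the blue carton is tipped by more than 40 degrees (angle between blue_carton_mid's own z axis and vertical above 0.7 rad).
It fails at once if the green carton is moved by more than 40 mm (distance of green_carton_mid from where it was at the start of the episode above 0.04 m).
It fails at once if the red carton is moved by more than 40 mm (distance of red_carton_mid from where it was at the start of the episode above 0.04 m).
It fails at once if the glue is moved by more than 40 mm (distance of glue_mid from where it was at the start of the episode above 0.04 m).
It fails at once if the tape is moved by more than 40 mm (distance of tape_mid from where it was at the start of the episode above 0.04 m).
It also fails if it takes over 66 s, if anything falls off the work surface, if the arm or the gripper's body presses on something with over 40 N, if the wrist force passes 120 N, or if a joint passes its speed limit or range.

## Robot

A 6-joint arm with a two-finger parallel gripper is mounted at the origin on the work surface. World frame = base frame: x ahead of the robot, y to its left, z up, the work surface at z = 0. Lengths are in m, angles in rad, forces in N, time in s.
With the tool pointing down it reaches from about 0.275 to 0.725 m from the base axis. Payload 15.9 kg.
Tool frame: the origin (TCP) lies at the very end of the fingers, on their centre line; the grasp point (between the pads) lies 19 mm behind it; z points along the fingers, y is the direction in which the jaws open and shut (so a half turn about z gives the same grasp; the last joint's range is limited). The gripper opens to 85 mm and grips with 20 to 120 N. Pads are 22 mm wide; open, the fingers measure 114 mm over their backs; the gripper's body (76 mm by 85 mm) begins 54 mm behind the grasp point. The pads swing forward as they close: fully open they stand 13 mm farther back than shut.
Start: joints at [1.258, 0.213, -0.034, 1.323, 0, 1.571], TCP at [0.154, 0.476, 0.231] pointing down, gripper open.
Joint ranges: [-2.98, 2.98], [-0.74, 1.72], [-1.14, 1.35], [-2.1, 2.04], [-1.57, 1.44], [-3.14, 3.14]. Speed limits (rad/s): [1.89, 1.89, 2.39, 2.57, 3.14, 3.14].

## Interface

Orientations are given as a unit quaternion [w, x, y, z].
In Python, from plant import arm gives the robot as it stands.
- The arm moves only by the tool drive_tool, never from a script. Its argument "series" is a list of rows, each an object with "offset": the shift along the tool's x, y, z in m, a list of three; "delta_rot": the turn, a rotation vector about the tool's x, y, z in rad, a list of three; "fingers": the opening, from 0 (shut) to 1 (fully open). In form: [{"offset": [tx, ty, tz], "delta_rot": [rx, ry, rz], "fingers": fingers}, ...]. A call has exactly 8 rows; each row is the pose to reach, as a shift and turn from the pose commanded when the call began, along the tool's axes at that moment; what a row does not reach only later rows make up. A row lasts 1/8 s, in which the tool goes at most 62.5 mm and 10.7 degrees, less where a joint would pass 70% of its speed; a pose out of reach is approached as far as the arm can. A call with a gripper value outside its range is refused whole. The fingers move at their own pace and stop on an object; "grip_force" is the grip in N (left out, the last holds). Time passes only in rows, so rows that repeat a pose let the fingers close, or fill a call up. It gives the time, the measured TCP pose, the force and the opening at its end, in the units of the state.
- arm.read_state(): the state, without advancing time (a new reading comes with each control period).
- arm.snapshot(name): name is "side" or "top"; returns a dict with "color" (480x640x3 uint8, blue, green, red), "K" (3x3 intrinsics, pixels), "k1" (the pictures are not rectified: a ray, as slopes to the right and down, at radius r is drawn at 1 + k1 r^2 times it, then the intrinsics apply), "extrinsics" (4x4, takes a point from world to camera coordinates). Camera axes: x right, y down, z forward; pixel columns grow to the right and rows downward; lengths in m; the calibration is good to about 2 mm. A picture is of the moment at which its call begins. There is no depth.
- arm.hand_in(): hands the job in, once; it reports no verdict.
The state is a dict: "t": time; "qpos": joint angles; "qd": joint speeds; "joint_efforts": joint torques, N m; "eef_pos": TCP position; "tool_rot": TCP orientation; "contact_force": force on the tool from outside, world axes, zero at the start; "moment": the same for the moment, N m; "finger_gap": finger opening in m.
Only numpy, scipy, OpenCV 4.12 (cv2) and the standard library are available. Lean on these libraries where they do the work, as an engineer would, in place of code of your own. Each camera call takes 0.05 s, during which the arm holds its last target.

## Working session

There is one attempt and no reset: what is moved stays moved. The work goes in short steps, Python scripts to look and compute and a tool call to move; the robot and the scene stay as the last step left them, time stands still between calls to the robot, and variables do not carry over. Pictures are saved under pics/ and viewed, and the job is handed in when it is done.

Besides the shell and the picture viewer there is one more tool, called after "Emit:" as name(argument=value, ...) on one line, values as JSON. drive_tool: Moves the arm, as the interface text tells. Its arguments: {"type":"object","properties":{"series":{"type":"array"},"grip_force":{"type":"number"}},"required":["series"]}

```bash
ls; mkdir -p pics
python3 - <<'E'
from plant import arm
import cv2
s=arm.read_state()
for k,v in s.items(): print(k,v)
for n in("side","top"):
    d=arm.snapshot(n); cv2.imwrite(f"pics/{n}0.png",d["color"]); print(n,d["K"],d["k1"],d["extrinsics"])
E
```

```text
pics
t 0.0
qpos [ 1.25799732e+00  2.13361633e-01 -3.50531142e-02  1.32347527e+00
  6.33862828e-06  1.57078919e+00]
qd [-0.00075869 -0.00056977 -0.00049871 -0.00024807 -0.00186321  0.0005842 ]
joint_efforts [-4.16986095e-04 -6.86160851e+01  4.87118232e+01  1.74098625e-02
  7.93714867e-05  2.84342167e-05]
eef_pos [0.15375886 0.47542707 0.23081579]
tool_rot [-8.83108015e-05  1.55759127e-01  9.87794916e-01 -5.39677814e-04]
contact_force [-0.55904298  0.27303297  1.18376453]
moment [-0.00188922 -0.02713782 -0.00699622]
finger_gap 0.08536895666248108
side [[485.50856565   0.         317.94363178]
 [  0.         485.50856565 244.9239458 ]
 [  0.           0.           1.        ]] -0.01302022215094493 [[ 0.72852165 -0.68478754  0.01795092 -0.40430885]
 [-0.46294961 -0.51149259 -0.72391504  0.3055505 ]
 [ 0.50490976  0.51907741 -0.68965555  0.83992796]
 [ 0.          0.          0.          1.        ]]
top [[618.81232585   0.         321.12802126]
 [  0.         618.81232585 246.11978306]
 [  0.           0.           1.        ]] -0.13870540913336335 [[-0.02147314 -0.99975136  0.00600941 -0.01058709]
 [-0.98760856  0.0202769  -0.1556219   0.55277835]
 [ 0.15546136 -0.00927663 -0.98779842  1.39078272]
 [ 0.          0.          0.          1.        ]]
```

View pics/side0.png

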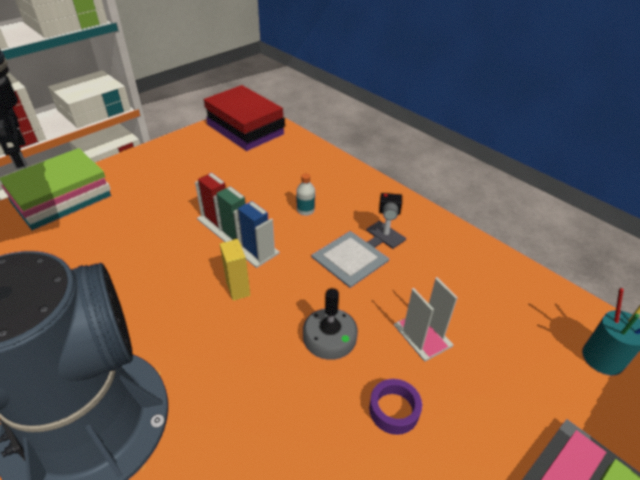

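View pics/top0.png

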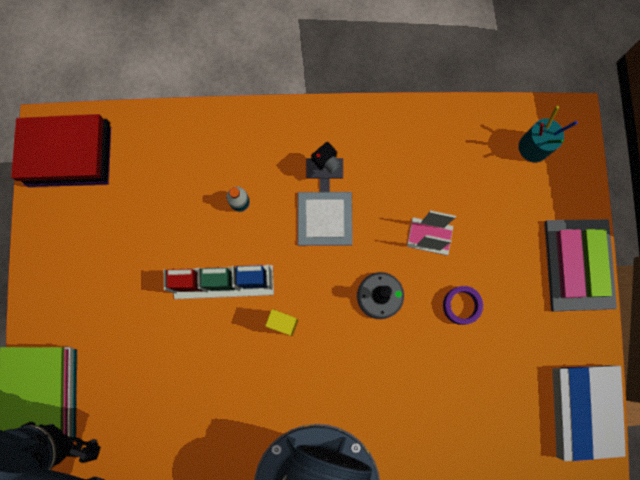

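Run:
```python
import cv2,numpy as np
t=cv2.imread("pics/top0.png"); s=cv2.imread("pics/side0.png")
cv2.imwrite("pics/c1.png",np.hstack([cv2.resize(t[240:340,150:310],None,fx=2.5,fy=2.5,interpolation=cv2.INTER_CUBIC),cv2.resize(s[160:310,180:300],(400,250) and (200,250),interpolation=cv2.INTER_CUBIC)]))
cv2.imwrite("pics/c2.png",cv2.resize(t[130:330,280:490],None,fx=3,fy=3,interpolation=cv2.INTER_CUBIC)[:600])
cv2.imwrite("pics/c3.png",cv2.resize(s[160:310,180:340],None,fx=4,fy=4,interpolation=cv2.INTER_CUBIC))
```

```text
(no output)
```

View pics/c1.png

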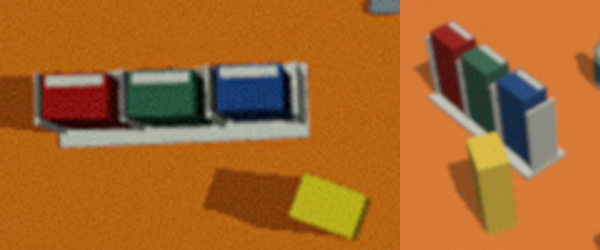

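View pics/c2.png

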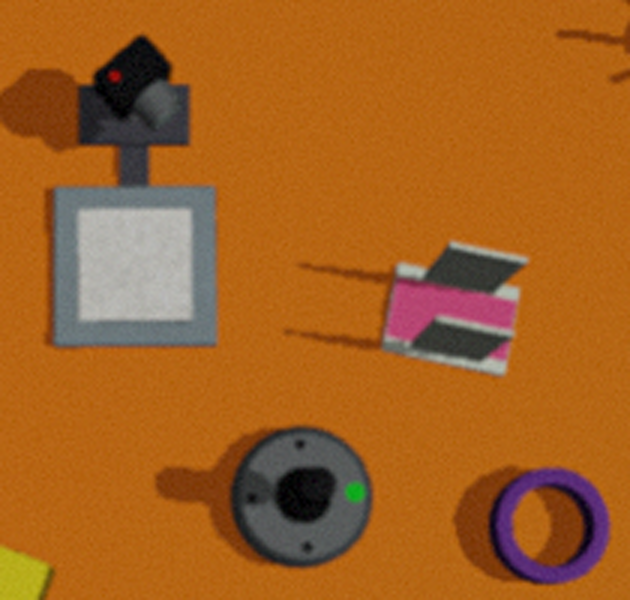

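View pics/c3.png

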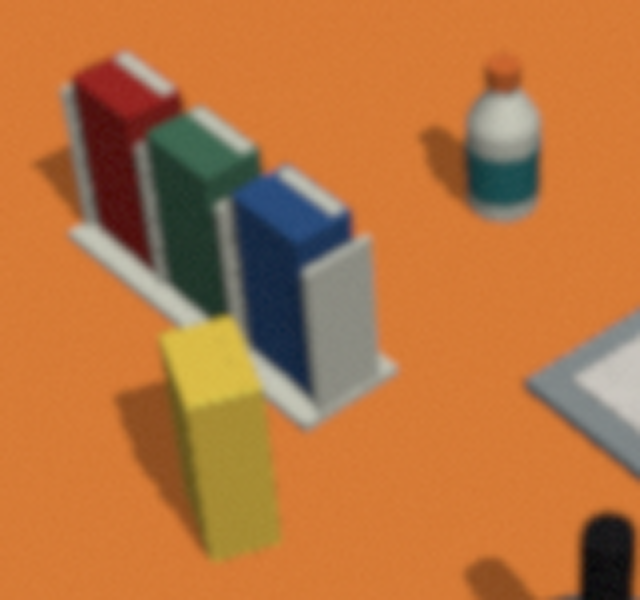

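```bash
cat > h.py <<'E'
import cv2,numpy as np
def ray(d,uv):
    K,k1,E=d["K"],d["k1"],d["extrinsics"]
    uv=np.atleast_2d(np.asarray(uv,float)); 
    p=cv2.undistortPoints(uv.reshape(-1,1,2),K,np.array([k1,0,0,0.])).reshape(-1,2)
    R,t=E[:3,:3],E[:3,3]
    return -R.T@t, np.c_[p,np.ones(len(p))]@R
def plane(d,uv,z):
    c,r=ray(d,uv); return c+r*((z-c[2])/r[:,2])[:,None]
def proj(d,P):
    E=d["extrinsics"]; P=np.atleast_2d(P).astype(float)
    return cv2.projectPoints(P,cv2.Rodrigues(E[:3,:3])[0],E[:3,3],d["K"],np.array([d["k1"],0,0,0.]))[0].reshape(-1,2)
def tri(d1,u1,d2,u2):
    A=[];b=[]
    c1,r1=ray(d1,u1);c2,r2=ray(d2,u2)
    r1=r1[0]/np.linalg.norm(r1[0]);r2=r2[0]/np.linalg.norm(r2[0])
    M=np.c_[r1,-r2];s=np.linalg.lstsq(M,c2-c1,rcond=None)[0]
    a=c1+s[0]*r1;b=c2+s[1]*r2
    return (a+b)/2,np.linalg.norm(a-b)
def blob(m,box=None):
    if box is not None:
        k=np.zeros_like(m);x0,y0,x1,y1=box;k[y0:y1,x0:x1]=1;m=m*k
    n,l,st,ce=cv2.connectedComponentsWithStats(m.astype(np.uint8))
    i=1+np.argmax(st[1:,4]); return (l==i).astype(np.uint8),st[i],ce[i]
def rect(m,d,z):
    c=max(cv2.findContours(m,cv2.RETR_EXTERNAL,cv2.CHAIN_APPROX_NONE)[0],key=cv2.contourArea)
    P=plane(d,c.reshape(-1,2),z)[:,:2]
    return cv2.minAreaRect((P*1000).astype(np.float32))
E
python3 - <<'E'
from h import *
from plant import arm
T=arm.snapshot("top");S=arm.snapshot("side")
import pickle;pickle.dump((T,S),open("d0.pkl","wb"))
hs=cv2.cvtColor(T["color"],cv2.COLOR_BGR2HSV)
for x,y in[(250,276),(250,268),(215,278),(325,218),(310,200),(430,237),(463,305),(398,294),(235,293),(282,322),(381,294),(272,285),(365,290)]: print(x,y,hs[y,x])
blue=(abs(hs[...,0].astype(int)-108)<10)&(hs[...,1]>130)&(hs[...,2]>60)
m,st,ce=blob(blue,(225,255,275,295));print("blue",st,ce,rect(m,T,.126))
w=(hs[...,1]<70)&(hs[...,2]>140)
m,st,ce=blob(w,(285,180,365,260));print("plate",st,ce,rect(m,T,.012))
g=(abs(hs[...,0].astype(int)-60)<12)&(hs[...,1]>150)
m,st,ce=blob(g,(370,270,420,320));print("dot",st,ce,plane(T,ce,.032))
p=(abs(hs[...,0].astype(int)-165)<12)&(hs[...,1]>80)
m,st,ce=blob(p,(390,200,470,265));print("pink",st,ce)
m,st,ce=blob((abs(hs[...,0].astype(int)-138)<12)&(hs[...,1]>60),(430,270,500,340));print("tape",st,ce,plane(T,ce,.035))
gr=~((hs[...,0]<22)&(hs[...,1]>120))
m,st,ce=blob(gr,(350,268,412,325));print("remote",st,ce,rect(m,T,.032),cv2.minEnclosingCircle(np.argwhere(m)[:,::-1].astype(np.float32)))
m,st,ce=blob(gr,(285,188,365,260));print("station",st,ce,rect(m,T,.008))
E
```

```text
250 276 [108 206 114]
250 268 [ 41  19 187]
215 278 [ 74 133  90]
325 218 [ 30   7 184]
310 200 [ 30   4 173]
430 237 [ 43  20 153]
463 305 [ 14 232 152]
398 294 [ 63 228 171]
235 293 [ 40  21 183]
282 322 [ 28 219 182]
381 294 [90 30 17]
272 285 [ 19  52 122]
365 290 [98 18 57]
blue [236 267  27  18 354] [249.08757062 277.12146893] ((477.82135009765625, 136.32081604003906), (35.56473922729492, 57.330596923828125), 1.0894523859024048)
plate [ 305  199   40   38 1447] [324.56461645 217.57636489] ((626.5728149414062, -32.03647232055664), (93.16752624511719, 90.15855407714844), 88.85780334472656)
dot [395 291   7   6  30] [398.  293.5] [[ 0.43946515 -0.19796835  0.032     ]]
pink [408 223  44  21 550] [426.90181818 232.20363636]
tape [444 287  39  37 591] [463.13874788 305.05414552] [[ 0.40861331 -0.34866406  0.035     ]]
remote [ 358  273   46   46 1656] [380.16908213 295.35024155] ((436.0292053222656, -157.2584991455078), (104.50191497802734, 104.40249633789062), 88.3225326538086) ((380.1415100097656, 295.41510009765625), 23.14328956604004)
station [ 298  188   54   58 2905] [324.43476764 217.72977625] ((630.307373046875, -32.5914306640625), (127.79127502441406, 139.15316772460938), 89.12905883789062)
```

Run:
```python
from h import *
import pickle
T,S=pickle.load(open("d0.pkl","rb"))
for n,d in(("T",T),("S",S)): print(n,ray(d,(320,240))[0])
t=T["color"];s=S["color"]
def crop(im,x0,y0,x1,y1,f,n):
    c=cv2.resize(im[y0:y1,x0:x1],None,fx=f,fy=f,interpolation=cv2.INTER_LINEAR)
    c=cv2.convertScaleAbs(c,alpha=1.3)
    for x in range(x0,x1,5):
        cv2.line(c,((x-x0)*f+f//2,0),((x-x0)*f+f//2,12 if x%10==0 else 5),(255,255,255),1)
        if x%10==0: cv2.putText(c,str(x),((x-x0)*f+f//2+2,22),0,.4,(255,255,255))
    for y in range(y0,y1,5):
        cv2.line(c,(0,(y-y0)*f+f//2),(12 if y%10==0 else 5,(y-y0)*f+f//2),(255,255,255),1)
        if y%10==0: cv2.putText(c,str(y),(14,(y-y0)*f+f//2+4),0,.4,(255,255,255))
    cv2.imwrite(n,c)
crop(t,225,255,285,305,12,"pics/d1.png")
crop(t,400,205,462,262,10,"pics/d2.png")
crop(s,385,270,465,365,6,"pics/d3.png")
P=[(412.7,218.3),(453.3,226.7),(448.3,255),(407.7,246)]
Q=plane(T,P,.006)[:,:2];print("holder",Q.round(4),Q.mean(0),np.linalg.norm(np.diff(Q,axis=0),axis=1))
```

```text
T [ 0.32948833 -0.00889131  1.45990101]
S [ 0.01191441 -0.55656647  0.8077113 ]
holder [[ 0.6215 -0.2443]
 [ 0.5991 -0.3419]
 [ 0.5306 -0.326 ]
 [ 0.5544 -0.2292]] [ 0.57639501 -0.28534752] [0.10022562 0.07037076 0.09971403]
```

View pics/d1.png

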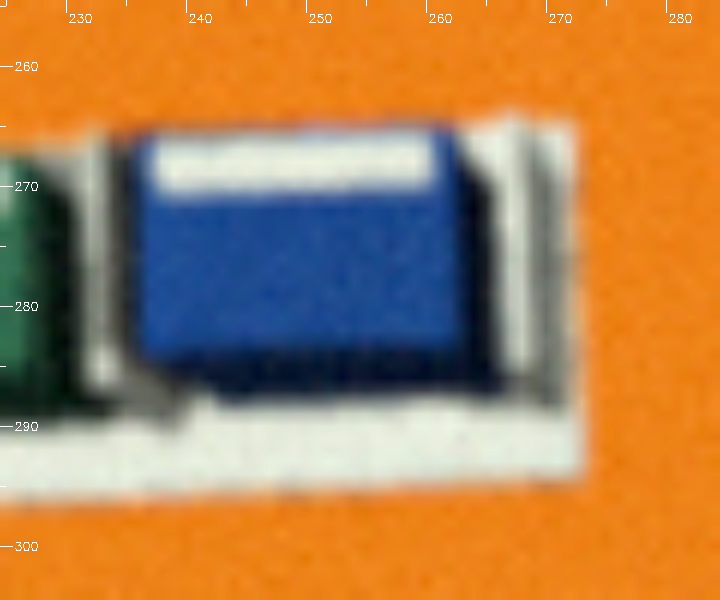

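View pics/d2.png

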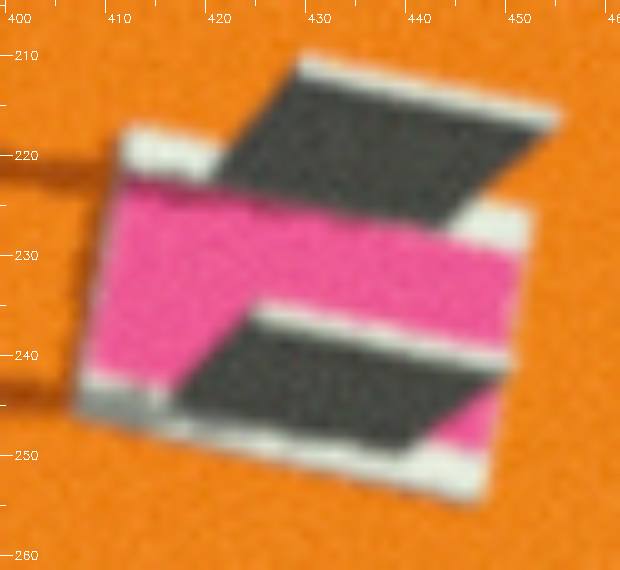

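View pics/d3.png

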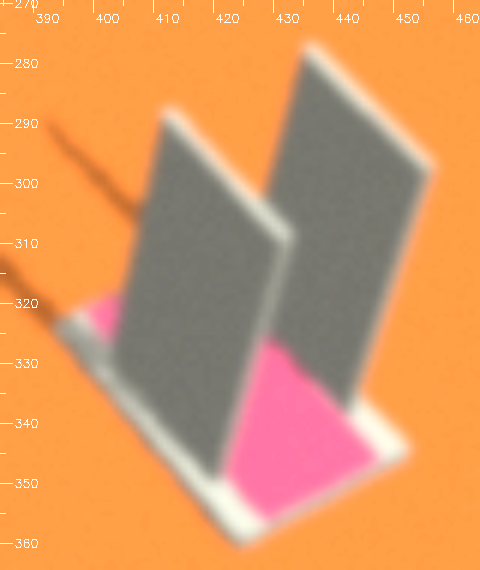

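Run:
```python
from h import *
import pickle
T,S=pickle.load(open("d0.pkl","rb"))
def pr(n,P,z):
    Q=plane(T,P,z)[:,:2]; e=np.diff(np.r_[Q,Q[:1]],axis=0)
    print(n,Q.mean(0).round(4),np.linalg.norm(e,axis=1).round(4),np.degrees(np.arctan2(e[:,1],e[:,0])).round(1))
pr("blue",[(236,265),(262.3,264.8),(262.7,283.6),(236.3,284)],.126)
pr("plate",[(305.7,199.3),(344.2,199),(344.5,236.7),(306,237.2)],.012)
pr("holder",[(411.7,217.5),(452.8,225.6),(448,254.8),(406.7,246)],.006)
print("rackfloor R back/front corners",plane(T,[(272.6,294.3),(271.5,264.8),(174,298)],.006).round(4))
print("yellow",plane(T,[(270,310),(298,318),(292,335),(265,328)],.12).round(3))
print("camera head",plane(T,[(322,156),(310,150),(335,165)],.11).round(3))
print("glue",plane(T,[(235,192)],.11).round(3))
# stick top: side view grip top (332,292), top view (383,293)
for a,b in(((383,292.5),(332.3,291)),):
    print(tri(T,a,S,b))
print("remote holes black dots",plane(T,[(280+300/3,130+445/3),(280+307/3,130+547/3),(280+252/3,130+498/3),(280+355/3,130+492/3)],.032).round(4))
```

```text
blue [0.4807 0.1357] [0.0574 0.041  0.0573 0.0415] [ -90.7 -179.2   89.8    0.8]
plate [ 0.6252 -0.0334] [0.0924 0.0919 0.0914 0.0923] [-90.7 178.9  89.6  -0.5]
holder [ 0.5777 -0.2837] [0.1013 0.0725 0.1013 0.0708] [-102.4  167.6   76.7  -12.4]
rackfloor R back/front corners [[0.4459 0.0941 0.006 ]
 [0.5159 0.0959 0.006 ]
 [0.4413 0.328  0.006 ]]
yellow [[0.403 0.092 0.12 ]
 [0.384 0.032 0.12 ]
 [0.348 0.045 0.12 ]
 [0.364 0.103 0.12 ]]
camera head [[ 0.749 -0.028  0.11 ]
 [ 0.763 -0.001  0.11 ]
 [ 0.727 -0.057  0.11 ]]
glue [[0.669 0.169 0.11 ]]
(array([ 0.43742842, -0.15447207,  0.1343669 ]), np.float64(0.007467297608334134))
remote holes black dots [[ 0.4757 -0.1574  0.032 ]
 [ 0.3968 -0.1601  0.032 ]
 [ 0.4355 -0.1189  0.032 ]
 [ 0.4383 -0.1987  0.032 ]]
```

```bash
cat > goal.py <<'E'
import sys,numpy as np
from plant import arm
from scipy.spatial.transform import Rotation as R
s=arm.read_state()
q=s["tool_rot"]; M=R.from_quat([q[1],q[2],q[3],q[0]])
x,y,z,yaw=map(float,sys.argv[1:5]); a=np.radians(yaw)
yy=np.array([np.cos(a),np.sin(a),0]); zz=np.array([0,0,-1.]); xx=np.cross(yy,zz)
G=R.from_matrix(np.c_[xx,yy,zz])
print("t",round(s["t"],2),"pos",np.round(s["eef_pos"],4),"yaw",round(float(np.degrees(np.arctan2(*M.as_matrix()[[1,0],1]))),2),"q",np.round(s["qpos"],2),"F",np.round(s["contact_force"],1),"gap",round(s["finger_gap"],4))
print("offset",M.inv().apply(np.array([x,y,z])-s["eef_pos"]).round(4),"rot",(M.inv()*G).as_rotvec().round(4))
E
python3 goal.py .4807 .1357 .21 1
```

```text
t 0.2 pos [0.1538 0.4755 0.231 ] yaw 72.08 q [ 1.26  0.21 -0.03  1.32  0.    1.57] F [ 0.8  0.4 -0.2] gap 0.0856
offset [-0.4156 -0.2227  0.0212] rot [-6.0000e-04  4.0000e-04  1.2406e+00]
```

The only blue upright carton is at top (250,276) / side (256,232), in the rack's right-hand lane. It has a white strip on its +x top edge, which the enlarged crop d1 confirmed. The yellow box at top (281,322) stands loose and is the look-alike, so I'm leaving it alone. Next I move above the blue one.

Emit:
drive_tool(series=[{"offset":[-0.416,-0.223,0.02],"delta_rot":[0,0,1.24],"fingers":1},{"offset":[-0.416,-0.223,0.02],"delta_rot":[0,0,1.24],"fingers":1},{"offset":[-0.416,-0.223,0.02],"delta_rot":[0,0,1.24],"fingers":1},{"offset":[-0.416,-0.223,0.02],"delta_rot":[0,0,1.24],"fingers":1},{"offset":[-0.416,-0.223,0.02],"delta_rot":[0,0,1.24],"fingers":1},{"offset":[-0.416,-0.223,0.02],"delta_rot":[0,0,1.24],"fingers":1},{"offset":[-0.416,-0.223,0.02],"delta_rot":[0,0,1.24],"fingers":1},{"offset":[-0.416,-0.223,0.02],"delta_rot":[0,0,1.24],"fingers":1}], grip_force=35)

```text
t: 1.2
eef_pos: [0.4825, 0.1331, 0.211]
tool_rot: [0.0, 0.702, 0.712, -0.0]
contact_force: [0.3, 0.4, -1.0]
finger_gap: 0.0854
```

```bash
python3 goal.py .4807 .1357 .072 1
```

```text
t 1.2 pos [0.4825 0.1331 0.211 ] yaw 0.8 q [ 0.27  0.22 -0.08  1.27 -0.    1.83] F [ 0.3  0.4 -1. ] gap 0.0854
offset [ 0.0026 -0.0017  0.139 ] rot [-0.0002  0.0003 -0.0035]
```

Emit:
drive_tool(series=[{"offset":[0,0,0.02],"delta_rot":[0,0,0],"fingers":1},{"offset":[0,0,0.04],"delta_rot":[0,0,0],"fingers":1},{"offset":[0,0,0.065],"delta_rot":[0,0,0],"fingers":1},{"offset":[0,0,0.09],"delta_rot":[0,0,0],"fingers":1},{"offset":[0,0,0.11],"delta_rot":[0,0,0],"fingers":1},{"offset":[0,0,0.125],"delta_rot":[0,0,0],"fingers":1},{"offset":[0,0,0.138],"delta_rot":[0,0,0],"fingers":1},{"offset":[0,0,0.138],"delta_rot":[0,0,0],"fingers":1}])

```text
t: 2.2
eef_pos: [0.4806, 0.1354, 0.0727]
tool_rot: [-0.0, 0.701, 0.713, -0.001]
contact_force: [0.4, -0.0, -0.5]
finger_gap: 0.0853
```

```bash
python3 goal.py .4807 .1357 .072 1
python3 - <<'E'
from h import *
from plant import arm
d=arm.snapshot("top");s=arm.snapshot("side")
cv2.imwrite("pics/e1.png",np.hstack([cv2.resize(d["color"][240:320,200:300],(400,320)),cv2.resize(s["color"][150:270,180:330],(400,320))]))
E
```

```text
t 2.2 pos [0.4806 0.1354 0.0727] yaw 1.03 q [ 0.27  0.3  -0.33  0.94  0.    1.83] F [ 0.4 -0.  -0.5] gap 0.0853
offset [0.0003 0.0001 0.0007] rot [-0.0012  0.0003  0.0005]
```

View pics/e1.png

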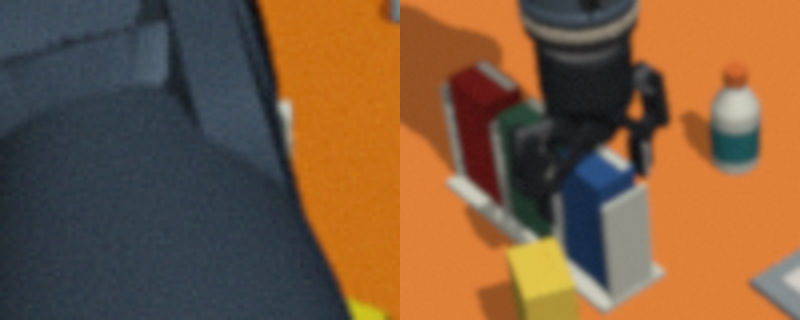

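The side view crop shows the fingers straddling the blue carton, one at its front and one at its back, with the neighbours clear. Closing now.

Emit:
drive_tool(series=[{"offset":[0,0,0],"delta_rot":[0,0,0],"fingers":0},{"offset":[0,0,0],"delta_rot":[0,0,0],"fingers":0},{"offset":[0,0,0],"delta_rot":[0,0,0],"fingers":0},{"offset":[0,0,0],"delta_rot":[0,0,0],"fingers":0},{"offset":[0,0,0],"delta_rot":[0,0,0],"fingers":0},{"offset":[0,0,0],"delta_rot":[0,0,0],"fingers":0},{"offset":[0,0,-0.005],"delta_rot":[0,0,0],"fingers":0},{"offset":[0,0,-0.015],"delta_rot":[0,0,0],"fingers":0}])

```text
t: 3.3
eef_pos: [0.4807, 0.1355, 0.0885]
tool_rot: [-0.0, 0.701, 0.713, -0.0]
contact_force: [-0.2, 0.1, -1.1]
finger_gap: 0.0397
```

```bash
python3 goal.py .4807 .1357 .215 1
```

```text
t 3.3 pos [0.4807 0.1355 0.0885] yaw 1.03 q [ 0.27  0.29 -0.31  0.98  0.    1.83] F [-0.2  0.1 -1.1] gap 0.0397
offset [ 2.000e-04 -1.000e-04 -1.265e-01] rot [-0.0008  0.0002  0.0006]
```

Gripped with a gap of 39.7 mm. Lifting straight up.

Emit:
drive_tool(series=[{"offset":[0,0,-0.015],"delta_rot":[0,0,0],"fingers":0},{"offset":[0,0,-0.03],"delta_rot":[0,0,0],"fingers":0},{"offset":[0,0,-0.05],"delta_rot":[0,0,0],"fingers":0},{"offset":[0,0,-0.07],"delta_rot":[0,0,0],"fingers":0},{"offset":[0,0,-0.09],"delta_rot":[0,0,0],"fingers":0},{"offset":[0,0,-0.11],"delta_rot":[0,0,0],"fingers":0},{"offset":[0,0,-0.125],"delta_rot":[0,0,0],"fingers":0},{"offset":[0,0,-0.125],"delta_rot":[0,0,0],"fingers":0}])

```text
t: 4.3
eef_pos: [0.4816, 0.1357, 0.2145]
tool_rot: [0.0, 0.701, 0.713, 0.001]
contact_force: [-0.2, -0.3, -1.6]
finger_gap: 0.0396
```

```bash
python3 goal.py .6255 -.033 .215 -0.7
python3 - <<'E'
from h import *
from plant import arm
s=arm.snapshot("side")
cv2.imwrite("pics/e2.png",s["color"][60:360,150:470])
E
```

```text
t 4.3 pos [0.4816 0.1357 0.2145] yaw 1.03 q [ 0.27  0.22 -0.07  1.28 -0.    1.83] F [-0.2 -0.3 -1.6] gap 0.0396
offset [-0.1713  0.1408 -0.0003] rot [ 0.0019 -0.0005  0.0303]
```

View pics/e2.png

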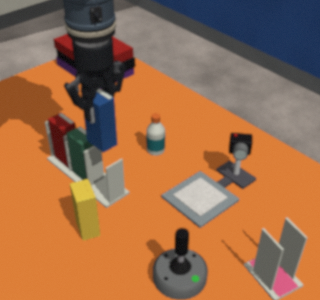

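Emit:
drive_tool(series=[{"offset":[-0.015,0.012,0],"delta_rot":[0,0,0.004],"fingers":0},{"offset":[-0.04,0.033,0],"delta_rot":[0,0,0.008],"fingers":0},{"offset":[-0.07,0.058,0],"delta_rot":[0,0,0.012],"fingers":0},{"offset":[-0.105,0.086,0],"delta_rot":[0,0,0.018],"fingers":0},{"offset":[-0.135,0.111,0],"delta_rot":[0,0,0.024],"fingers":0},{"offset":[-0.157,0.13,0],"delta_rot":[0,0,0.03],"fingers":0},{"offset":[-0.171,0.142,0],"delta_rot":[0,0,0.03],"fingers":0},{"offset":[-0.171,0.142,0],"delta_rot":[0,0,0.03],"fingers":0}])

```text
t: 5.35
eef_pos: [0.6265, -0.0348, 0.2118]
tool_rot: [-0.001, 0.712, 0.702, -0.001]
contact_force: [0.3, -0.9, -1.1]
finger_gap: 0.0396
```

```bash
python3 goal.py .6255 -.033 .079 -0.7
```

```text
t 5.35 pos [ 0.6265 -0.0348  0.2118] yaw -0.8 q [-0.06  0.49  0.31  1.39 -0.    1.53] F [ 0.3 -0.9 -1.1] gap 0.0396
offset [ 0.0018 -0.0008  0.1328] rot [-0.0017  0.0002 -0.0017]
```

Emit:
drive_tool(series=[{"offset":[0.001,0,0.02],"delta_rot":[0,0,0],"fingers":0},{"offset":[0.001,0,0.045],"delta_rot":[0,0,0],"fingers":0},{"offset":[0.001,0,0.07],"delta_rot":[0,0,0],"fingers":0},{"offset":[0.001,0,0.095],"delta_rot":[0,0,0],"fingers":0},{"offset":[0.001,0,0.113],"delta_rot":[0,0,0],"fingers":0},{"offset":[0.001,0,0.124],"delta_rot":[0,0,0],"fingers":0},{"offset":[0.001,0,0.13],"delta_rot":[0,0,0],"fingers":0},{"offset":[0.001,0,0.13],"delta_rot":[0,0,0],"fingers":0}])

```text
t: 6.35
eef_pos: [0.6261, -0.0319, 0.0833]
tool_rot: [-0.0, 0.711, 0.703, -0.0]
contact_force: [-0.0, -0.3, -0.9]
finger_gap: 0.0395
```

```bash
python3 goal.py .6255 -.033 .079 -0.7
python3 - <<'E'
from h import *
from plant import arm
s=arm.snapshot("side")
cv2.imwrite("pics/e3.png",cv2.resize(s["color"][150:310,270:450],None,fx=4,fy=3.7))
E
```

```text
t 6.35 pos [ 0.6261 -0.0319  0.0833] yaw -0.69 q [-0.05  0.53  0.05  1.09  0.    1.53] F [-0.  -0.3 -0.9] gap 0.0395
offset [-0.0011 -0.0005  0.0043] rot [-0.0001 -0.      0.0002]
```

View pics/e3.png

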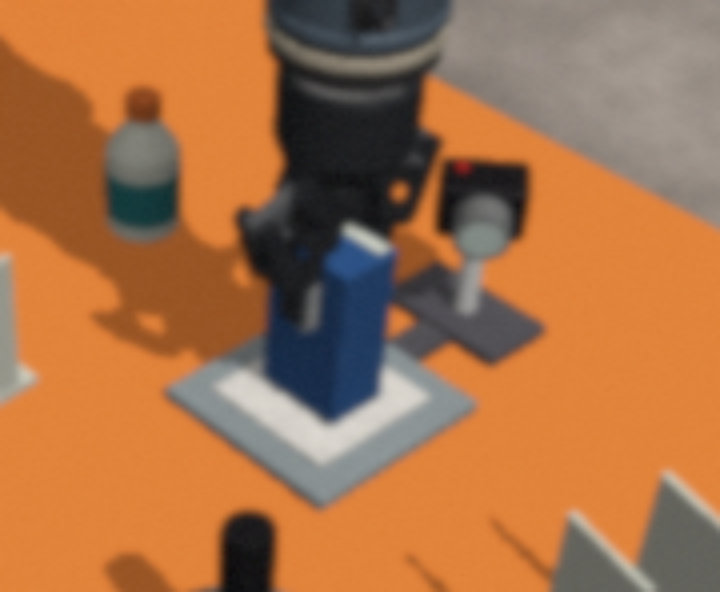

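The side crop shows the carton upright over the plate with its white strip on the camera side. I lower the last 4 mm and open.

Emit:
drive_tool(series=[{"offset":[-0.001,0,0.002],"delta_rot":[0,0,0],"fingers":0},{"offset":[-0.001,0,0.004],"delta_rot":[0,0,0],"fingers":0},{"offset":[-0.001,0,0.0045],"delta_rot":[0,0,0],"fingers":0},{"offset":[-0.001,0,0.0045],"delta_rot":[0,0,0],"fingers":0},{"offset":[-0.001,0,0.0045],"delta_rot":[0,0,0],"fingers":1},{"offset":[-0.001,0,0.0045],"delta_rot":[0,0,0],"fingers":1},{"offset":[-0.001,0,0.0045],"delta_rot":[0,0,0],"fingers":1},{"offset":[-0.001,0,0.0045],"delta_rot":[0,0,0],"fingers":1}])

```text
t: 7.4
eef_pos: [0.6261, -0.0329, 0.0787]
tool_rot: [-0.0, 0.711, 0.703, -0.0]
contact_force: [0.2, -0.5, 0.4]
finger_gap: 0.0851
```

Emit:
drive_tool(series=[{"offset":[0,0,0],"delta_rot":[0,0,0],"fingers":1},{"offset":[0,0,0],"delta_rot":[0,0,0],"fingers":1},{"offset":[0,0,-0.01],"delta_rot":[0,0,0],"fingers":1},{"offset":[0,0,-0.03],"delta_rot":[0,0,0],"fingers":1},{"offset":[0,0,-0.06],"delta_rot":[0,0,0],"fingers":1},{"offset":[0,0,-0.09],"delta_rot":[0,0,0],"fingers":1},{"offset":[0,0,-0.115],"delta_rot":[0,0,0],"fingers":1},{"offset":[0,0,-0.13],"delta_rot":[0,0,0],"fingers":1}])

```text
t: 8.4
eef_pos: [0.6265, -0.0329, 0.2107]
tool_rot: [0.001, 0.711, 0.703, 0.001]
contact_force: [-0.1, 1.0, 0.2]
finger_gap: 0.0856
```

```bash
python3 goal.py .437 -.108 .18 2
python3 - <<'E'
from h import *
from plant import arm
s=arm.snapshot("side")
cv2.imwrite("pics/e4.png",cv2.resize(s["color"][150:310,270:450],None,fx=4,fy=3.7))
E
```

```text
t 8.4 pos [ 0.6265 -0.0329  0.2107] yaw -0.69 q [-0.05  0.49  0.3   1.39  0.    1.53] F [-0.1  1.   0.2] gap 0.0856
offset [-0.0774 -0.1886  0.0304] rot [ 0.0019  0.0001 -0.0469]
```

View pics/e4.png

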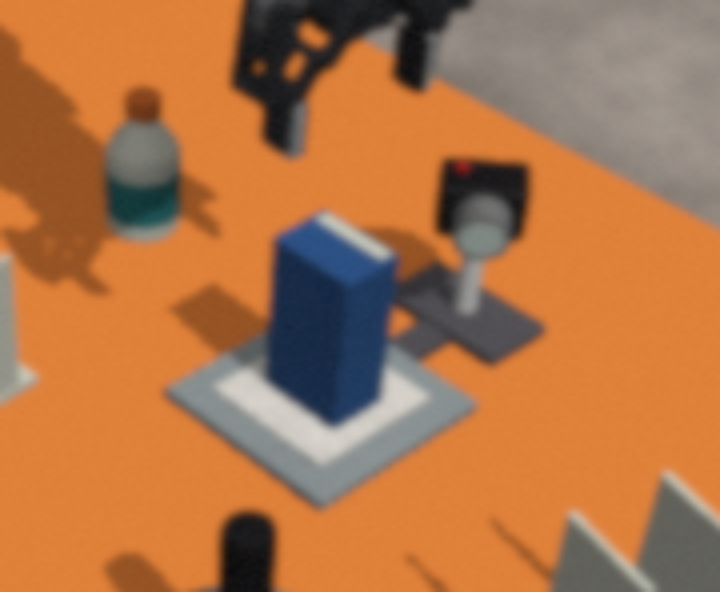

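Emit:
drive_tool(series=[{"offset":[-0.005,-0.03,0],"delta_rot":[0,0,-0.047],"fingers":1},{"offset":[-0.03,-0.08,0],"delta_rot":[0,0,-0.047],"fingers":0},{"offset":[-0.05,-0.12,0],"delta_rot":[0,0,-0.047],"fingers":0},{"offset":[-0.07,-0.16,0],"delta_rot":[0,0,-0.047],"fingers":0},{"offset":[-0.077,-0.188,0],"delta_rot":[0,0,-0.047],"fingers":0},{"offset":[-0.077,-0.188,0.04],"delta_rot":[0,0,-0.047],"fingers":0},{"offset":[-0.077,-0.188,0.08],"delta_rot":[0,0,-0.047],"fingers":0},{"offset":[-0.077,-0.188,0.108],"delta_rot":[0,0,-0.047],"fingers":0}])

```text
t: 9.45
eef_pos: [0.4362, -0.1074, 0.0989]
tool_rot: [-0.001, 0.695, 0.719, -0.0]
contact_force: [0.4, -0.5, -0.5]
finger_gap: 0.0002
```

```bash
python3 goal.py .437 -.13 .102 2
python3 - <<'E'
from h import *
from plant import arm
s=arm.snapshot("side");t=arm.snapshot("top")
cv2.imwrite("pics/e5.png",np.hstack([cv2.resize(s["color"][210:370,250:410],(400,400)),cv2.resize(t["color"][230:330,320:420],(400,400))]))
E
```

```text
t 9.45 pos [ 0.4362 -0.1074  0.0989] yaw 2.0 q [-0.24  0.18 -0.42  0.97 -0.    1.29] F [ 0.4 -0.5 -0.5] gap 0.0002
offset [-0.0226  0.     -0.0031] rot [-0.0015 -0.0004 -0.0001]
```

View pics/e5.png

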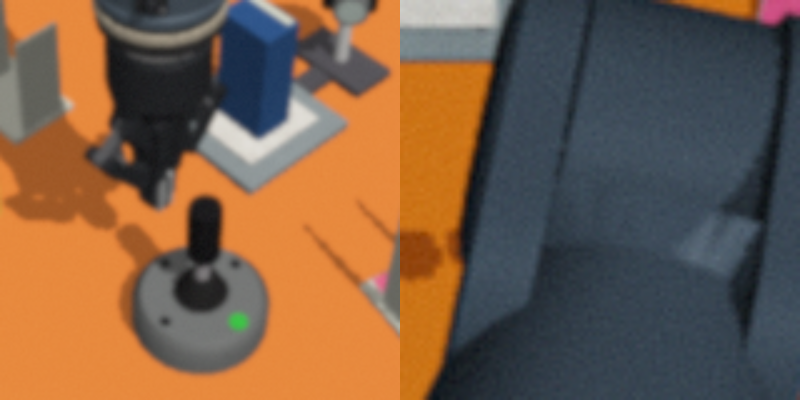

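Emit:
drive_tool(series=[{"offset":[-0.012,0,0],"delta_rot":[0,0,0],"fingers":0},{"offset":[-0.022,0,0],"delta_rot":[0,0,0],"fingers":0},{"offset":[-0.03,0,0],"delta_rot":[0,0,0],"fingers":0},{"offset":[-0.036,0,0],"delta_rot":[0,0,0],"fingers":0},{"offset":[-0.042,0,0],"delta_rot":[0,0,0],"fingers":0},{"offset":[-0.048,0,0],"delta_rot":[0,0,0],"fingers":0},{"offset":[-0.053,0,0],"delta_rot":[0,0,0],"fingers":0},{"offset":[-0.053,0,0],"delta_rot":[0,0,0],"fingers":0}])

```text
t: 10.55
eef_pos: [0.439, -0.1607, 0.1007]
tool_rot: [-0.0, 0.695, 0.719, -0.0]
contact_force: [-0.5, 2.6, 2.2]
finger_gap: 0.0004
```

```bash
python3 goal.py .437 -.167 .102 2
python3 - <<'E'
from h import *
from plant import arm
s=arm.snapshot("side");t=arm.snapshot("top")
cv2.imwrite("pics/e6.png",np.hstack([cv2.resize(s["color"][210:370,250:410],(400,400)),cv2.resize(s["color"][180:260,320:420],(400,400))]))
E
```

```text
t 10.55 pos [ 0.439  -0.1607  0.1007] yaw 1.99 q [-0.35  0.21 -0.37  0.98  0.    1.18] F [-0.5  2.6  2.2] gap 0.0004
offset [-0.0062 -0.0022 -0.0013] rot [-0.0002 -0.0002 -0.0001]
```

View pics/e6.png

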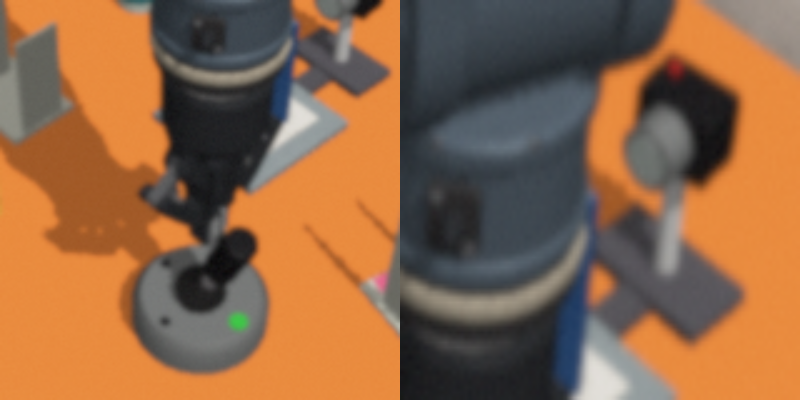

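The stick tilts straight towards the green dot, and the camera head at side (385,207) has turned to face the plate. I push about 5 mm further and hold for 2 s.

Emit:
drive_tool(series=[{"offset":[-0.002,0,0],"delta_rot":[0,0,0],"fingers":0},{"offset":[-0.004,0,0],"delta_rot":[0,0,0],"fingers":0},{"offset":[-0.005,0,0],"delta_rot":[0,0,0],"fingers":0},{"offset":[-0.005,0,0],"delta_rot":[0,0,0],"fingers":0},{"offset":[-0.005,0,0],"delta_rot":[0,0,0],"fingers":0},{"offset":[-0.005,0,0],"delta_rot":[0,0,0],"fingers":0},{"offset":[-0.005,0,0],"delta_rot":[0,0,0],"fingers":0},{"offset":[-0.005,0,0],"delta_rot":[0,0,0],"fingers":0}])

```text
t: 11.65
eef_pos: [0.4392, -0.1656, 0.1008]
tool_rot: [-0.0, 0.695, 0.719, 0.0]
contact_force: [0.6, 4.1, -0.3]
finger_gap: -0.0001
```

```bash
python3 goal.py .437 -.167 .102 2
python3 - <<'E'
from h import *
from plant import arm
s=arm.snapshot("side")
cv2.imwrite("pics/e7.png",cv2.resize(s["color"][250:370,260:400],(700,600)))
E
```

```text
t 11.65 pos [ 0.4392 -0.1656  0.1008] yaw 2.01 q [-0.36  0.22 -0.37  0.99  0.    1.18] F [ 0.6  4.1 -0.3] gap -0.0001
offset [-0.0014 -0.0023 -0.0012] rot [ 0.     -0.      0.0001]
```

View pics/e7.png

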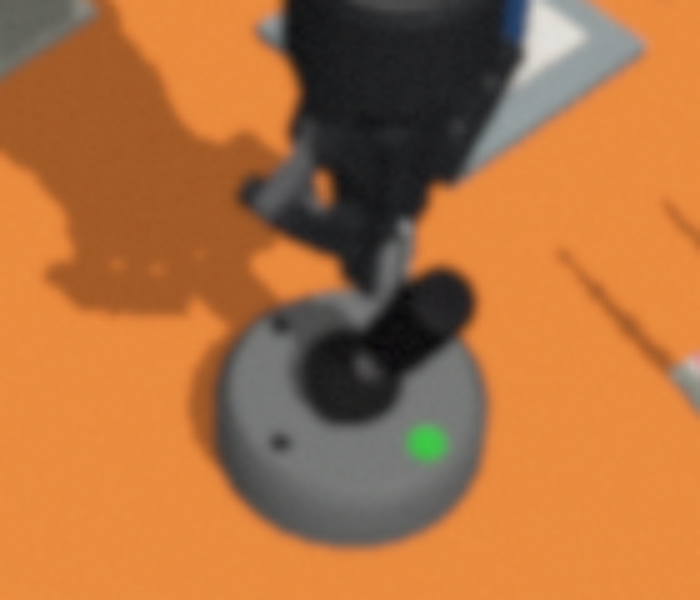

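Run:
```python
from h import *
import pickle
T,S=pickle.load(open("d0.pkl","rb"))
c=np.array([.436,-.158,.035]);g=np.array([np.cos(np.radians(-88)),np.sin(np.radians(-88)),0]);l=np.array([-g[1],g[0],0])
for a,b in((.4,0),(.5,0),(.5,.15),(.5,-.15)):
    d=np.array(g*np.tan(a)+l*np.tan(b)+[0,0,1]);d/=np.linalg.norm(d);print(a,b,proj(S,c+.1*d).round(1))
```

```text
0.4 0 [[346.6 307.2]]
0.5 0 [[350.2 311.6]]
0.5 0.15 [[354.9 307.7]]
0.5 -0.15 [[345.  315.8]]
```

Emit:
drive_tool(series=[{"offset":[0,0,0],"delta_rot":[0,0,0],"fingers":0},{"offset":[0,0,0],"delta_rot":[0,0,0],"fingers":0},{"offset":[0,0,0],"delta_rot":[0,0,0],"fingers":0},{"offset":[0,0,0],"delta_rot":[0,0,0],"fingers":0},{"offset":[0,0,0],"delta_rot":[0,0,0],"fingers":0},{"offset":[0,0,0],"delta_rot":[0,0,0],"fingers":0},{"offset":[0,0,0],"delta_rot":[0,0,0],"fingers":0},{"offset":[0,0,0],"delta_rot":[0,0,0],"fingers":0}])

```text
t: 12.7
eef_pos: [0.4393, -0.1656, 0.1008]
tool_rot: [0.0, 0.695, 0.719, 0.0]
contact_force: [-0.7, 3.3, -0.6]
finger_gap: -0.0001
```

Emit:
drive_tool(series=[{"offset":[0,0,0],"delta_rot":[0,0,0],"fingers":0},{"offset":[0,0,0],"delta_rot":[0,0,0],"fingers":0},{"offset":[0,0,0],"delta_rot":[0,0,0],"fingers":0},{"offset":[0,0,0],"delta_rot":[0,0,0],"fingers":0},{"offset":[0.01,0,0],"delta_rot":[0,0,0],"fingers":0},{"offset":[0.022,0,0],"delta_rot":[0,0,0],"fingers":0},{"offset":[0.036,0,0],"delta_rot":[0,0,0],"fingers":0},{"offset":[0.058,0,0],"delta_rot":[0,0,0],"fingers":0}])

```text
t: 13.7
eef_pos: [0.4371, -0.1067, 0.1008]
tool_rot: [0.0, 0.695, 0.719, -0.0]
contact_force: [0.1, -0.3, 0.4]
finger_gap: 0.0004
```

Emit:
drive_tool(series=[{"offset":[0.01,0,-0.02],"delta_rot":[0,0,0],"fingers":0},{"offset":[0.01,0,-0.06],"delta_rot":[0,0,0],"fingers":0},{"offset":[0.01,0,-0.1],"delta_rot":[0,0,0],"fingers":0},{"offset":[0.01,0,-0.14],"delta_rot":[0,0,0],"fingers":0},{"offset":[0.01,0,-0.14],"delta_rot":[0,0,-0.187],"fingers":1},{"offset":[0.01,0,-0.14],"delta_rot":[0,0,-0.373],"fingers":1},{"offset":[0.01,0,-0.14],"delta_rot":[0,0,-0.56],"fingers":1},{"offset":[0.01,0,-0.14],"delta_rot":[0,0,-0.747],"fingers":1}])

```text
t: 14.7
eef_pos: [0.4368, -0.0969, 0.2408]
tool_rot: [0.0, 0.381, 0.924, -0.0]
contact_force: [-0.3, -0.4, 0.2]
finger_gap: 0.0724
```

```bash
python3 goal.py .6261 -.033 .22 90
python3 - <<'E'
from h import *
from plant import arm
s=arm.snapshot("side");t=arm.snapshot("top")
import pickle;pickle.dump((t,s),open("d1.pkl","wb"))
cv2.imwrite("pics/f1.png",s["color"]);cv2.imwrite("pics/f2.png",cv2.resize(t["color"][180:330,270:470],(800,600)))
E
```

```text
t 14.7 pos [ 0.4368 -0.0969  0.2408] yaw 45.19 q [-0.22  0.1  -0.14  1.33 -0.    0.56] F [-0.3 -0.4  0.2] gap 0.0724
offset [-0.0892  0.1788  0.0208] rot [-2.000e-04  2.000e-04 -7.822e-01]
```

View pics/f1.png

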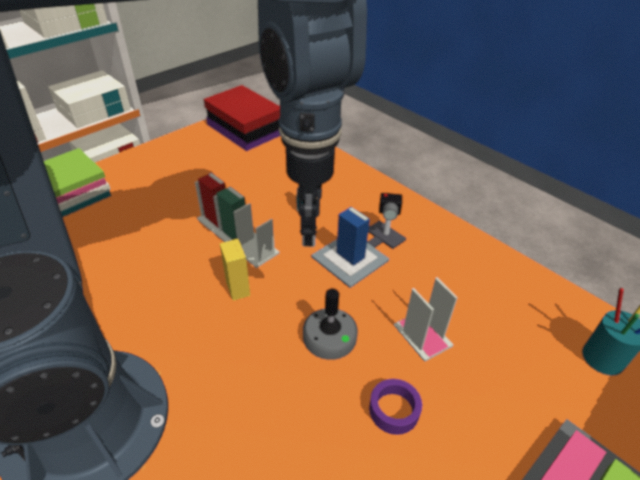

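View pics/f2.png

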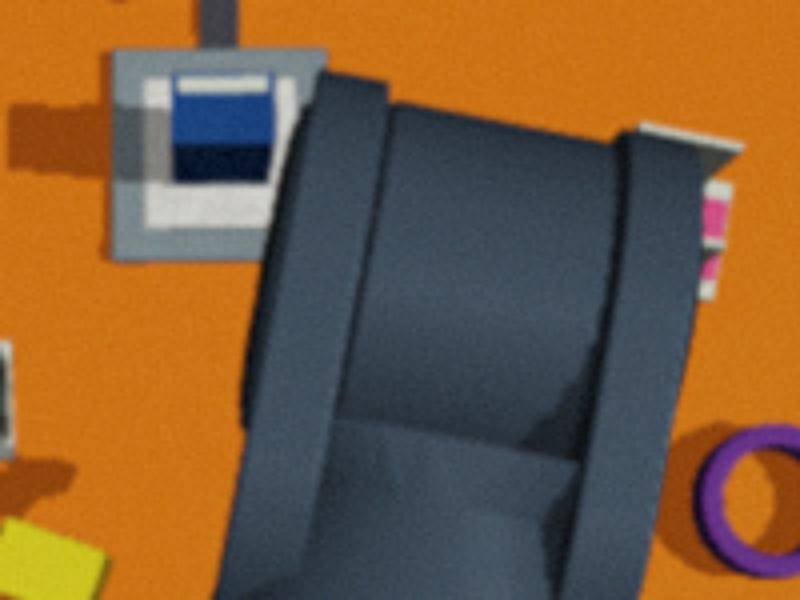

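The stick stands upright at its centre (side (331,300)). The carton stands on the plate (side (352,238)), front strip towards the camera, and the other goods look unmoved. Next I regrip the carton by its 58 mm sides.

Run:
```python
from h import *
import pickle
T,S=pickle.load(open("d1.pkl","rb"))
Q=plane(T,[(312.8,197.9),(338.1,197.9),(338.1,215.9),(312.9,215.9)],.132)[:,:2];print(Q.mean(0),Q,np.diff(Q,axis=0))
```

```text
[ 0.62549429 -0.03278313] [[ 0.64627508 -0.00534153]
 [ 0.64516741 -0.06103305]
 [ 0.60471189 -0.05997206]
 [ 0.6058228  -0.00478588]] [[-0.00110767 -0.05569152]
 [-0.04045551  0.00106098]
 [ 0.0011109   0.05518618]]
```

Emit:
drive_tool(series=[{"offset":[-0.015,0.03,0.01],"delta_rot":[0,0,-0.18],"fingers":1},{"offset":[-0.035,0.07,0.02],"delta_rot":[0,0,-0.36],"fingers":1},{"offset":[-0.055,0.11,0.02],"delta_rot":[0,0,-0.54],"fingers":1},{"offset":[-0.075,0.15,0.02],"delta_rot":[0,0,-0.7],"fingers":1},{"offset":[-0.089,0.1785,0.02],"delta_rot":[0,0,-0.77],"fingers":1},{"offset":[-0.089,0.1785,0.02],"delta_rot":[0,0,-0.77],"fingers":1},{"offset":[-0.089,0.1785,0.02],"delta_rot":[0,0,-0.77],"fingers":1},{"offset":[-0.089,0.1785,0.02],"delta_rot":[0,0,-0.77],"fingers":1}])

```text
t: 15.8
eef_pos: [0.6256, -0.0351, 0.2212]
tool_rot: [0.0, 0.01, 1.0, -0.0]
contact_force: [-0.3, 0.0, 0.3]
finger_gap: 0.0855
```

```bash
python3 goal.py .6258 -.033 .078 89.3
```

```text
t 15.8 pos [ 0.6256 -0.0351  0.2212] yaw 88.8 q [-0.06  0.49  0.33  1.41 -0.   -0.04] F [-0.3  0.   0.3] gap 0.0855
offset [-1.000e-04  2.100e-03  1.432e-01] rot [-0.0001  0.0002 -0.0088]
```

Emit:
drive_tool(series=[{"offset":[0,0.001,0.01],"delta_rot":[0,0,0],"fingers":1},{"offset":[0,0.001,0.03],"delta_rot":[0,0,0],"fingers":1},{"offset":[0,0.001,0.055],"delta_rot":[0,0,0],"fingers":1},{"offset":[0,0.001,0.08],"delta_rot":[0,0,0],"fingers":1},{"offset":[0,0.001,0.105],"delta_rot":[0,0,0],"fingers":1},{"offset":[0,0.001,0.125],"delta_rot":[0,0,0],"fingers":1},{"offset":[0,0.001,0.142],"delta_rot":[0,0,0],"fingers":1},{"offset":[0,0.001,0.142],"delta_rot":[0,0,0],"fingers":1}])

```text
t: 16.8
eef_pos: [0.6249, -0.034, 0.0774]
tool_rot: [-0.001, 0.01, 1.0, 0.0]
contact_force: [0.3, -0.3, 0.3]
finger_gap: 0.0851
```

```bash
python3 goal.py .6258 -.033 .078 89.3;  python3 - <<'E'
from h import *
from plant import arm
s=arm.snapshot("side")
cv2.imwrite("pics/g1.png",cv2.resize(s["color"][150:310,270:450],None,fx=4,fy=3.7))
E
```

```text
t 16.8 pos [ 0.6249 -0.034   0.0774] yaw 88.88 q [-0.05  0.54  0.05  1.08  0.   -0.03] F [ 0.3 -0.3  0.3] gap 0.0851
offset [-0.0009  0.001  -0.0006] rot [ 0.0001 -0.0025 -0.0073]
```

View pics/g1.png

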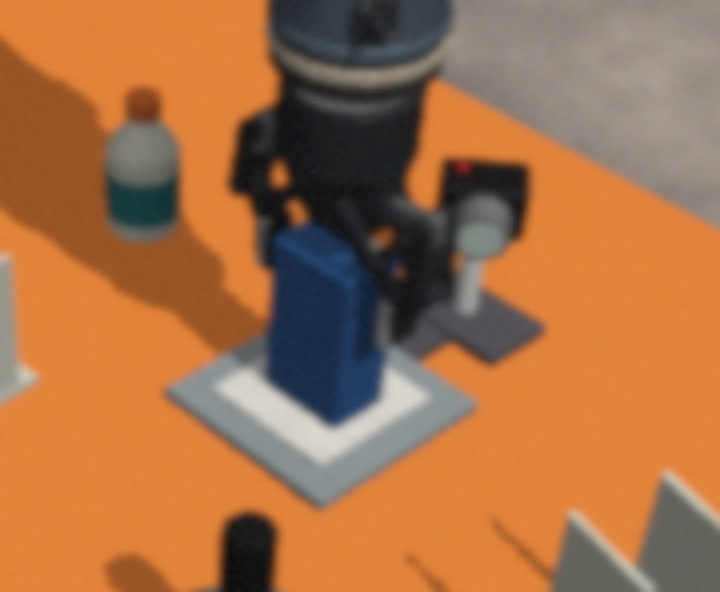

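The fingers stand on both 58 mm-apart sides. Closing, then lifting.

Emit:
drive_tool(series=[{"offset":[0,0,0],"delta_rot":[0,0,0],"fingers":0},{"offset":[0,0,0],"delta_rot":[0,0,0],"fingers":0},{"offset":[0,0,0],"delta_rot":[0,0,0],"fingers":0},{"offset":[0,0,0],"delta_rot":[0,0,0],"fingers":0},{"offset":[0,0,0],"delta_rot":[0,0,0],"fingers":0},{"offset":[0,0,-0.005],"delta_rot":[0,0,0],"fingers":0},{"offset":[0,0,-0.02],"delta_rot":[0,0,0],"fingers":0},{"offset":[0,0,-0.04],"delta_rot":[0,0,0],"fingers":0}])

```text
t: 17.85
eef_pos: [0.6261, -0.034, 0.1199]
tool_rot: [-0.0, 0.009, 1.0, 0.0]
contact_force: [0.0, 0.2, -1.3]
finger_gap: 0.0576
```

Emit:
drive_tool(series=[{"offset":[0,0,-0.02],"delta_rot":[0,0,0],"fingers":0},{"offset":[0,0,-0.04],"delta_rot":[0,0,0],"fingers":0},{"offset":[0,0,-0.06],"delta_rot":[0,0,0],"fingers":0},{"offset":[0,0,-0.08],"delta_rot":[0,0,0],"fingers":0},{"offset":[0,0,-0.1],"delta_rot":[0,0,0],"fingers":0},{"offset":[0,0,-0.11],"delta_rot":[0,0,0],"fingers":0},{"offset":[0,0,-0.115],"delta_rot":[0,0,0],"fingers":0},{"offset":[0,0,-0.115],"delta_rot":[0,0,0],"fingers":0}])

```text
t: 18.85
eef_pos: [0.6262, -0.034, 0.2337]
tool_rot: [-0.0, 0.009, 1.0, 0.0]
contact_force: [-0.0, -0.5, -1.5]
finger_gap: 0.0578
```

```bash
python3 goal.py .577 -.284 .232 77;  python3 - <<'E'
from h import *
from plant import arm
s=arm.snapshot("side")
cv2.imwrite("pics/g2.png",cv2.resize(s["color"][50:310,270:470],None,fx=2.3,fy=2.3))
E
```

```text
t 18.85 pos [ 0.6262 -0.034   0.2337] yaw 88.92 q [-0.05  0.49  0.37  1.45  0.   -0.04] F [-0.  -0.5 -1.5] gap 0.0578
offset [ 0.0445 -0.2509  0.0017] rot [-0.000e+00 -1.000e-04  2.081e-01]
```

View pics/g2.png

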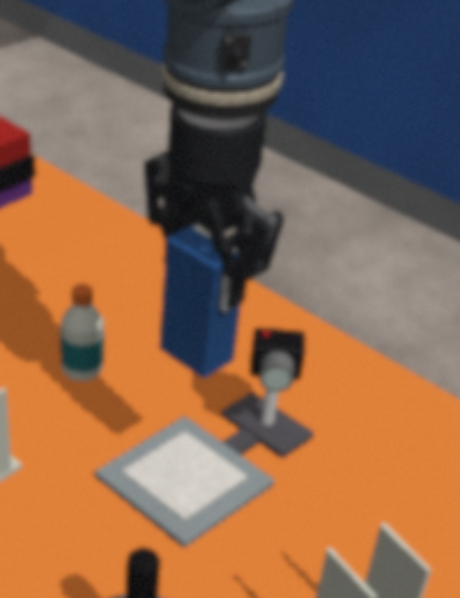

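Emit:
drive_tool(series=[{"offset":[0.004,-0.02,0],"delta_rot":[0,0,0.02],"fingers":0},{"offset":[0.01,-0.055,0],"delta_rot":[0,0,0.05],"fingers":0},{"offset":[0.017,-0.1,0],"delta_rot":[0,0,0.09],"fingers":0},{"offset":[0.025,-0.145,0],"delta_rot":[0,0,0.13],"fingers":0},{"offset":[0.033,-0.19,0],"delta_rot":[0,0,0.17],"fingers":0},{"offset":[0.04,-0.225,0],"delta_rot":[0,0,0.2],"fingers":0},{"offset":[0.0445,-0.245,0],"delta_rot":[0,0,0.208],"fingers":0},{"offset":[0.0445,-0.251,0],"delta_rot":[0,0,0.208],"fingers":0}])

```text
t: 19.9
eef_pos: [0.5764, -0.2851, 0.2335]
tool_rot: [-0.0, 0.114, 0.994, 0.0]
contact_force: [-0.2, 0.3, -0.9]
finger_gap: 0.0575
```

Emit:
drive_tool(series=[{"offset":[0,0,0.005],"delta_rot":[0,0,0],"fingers":0},{"offset":[0,0,0.01],"delta_rot":[0,0,0],"fingers":0},{"offset":[0,0,0.015],"delta_rot":[0,0,0],"fingers":0},{"offset":[0,0,0.02],"delta_rot":[0,0,0],"fingers":0},{"offset":[0,0,0.025],"delta_rot":[0,0,0],"fingers":0},{"offset":[0,0,0.028],"delta_rot":[0,0,0],"fingers":0},{"offset":[0,0,0.028],"delta_rot":[0,0,0],"fingers":0},{"offset":[0,0,0.028],"delta_rot":[0,0,0],"fingers":0}])

```text
t: 20.9
eef_pos: [0.577, -0.2842, 0.206]
tool_rot: [0.0, 0.113, 0.994, -0.0]
contact_force: [0.5, 0.4, -1.7]
finger_gap: 0.0576
```

```bash
python3 goal.py .577 -.2845 .21 77;  python3 - <<'E'
from h import *
from plant import arm
s=arm.snapshot("side");t=arm.snapshot("top")
import pickle;pickle.dump((t,s),open("d2.pkl","wb"))
f=6;x0,y0,x1,y1=365,210,465,310
def crop(im,x0,y0,x1,y1,f,n):
    c=cv2.resize(im[y0:y1,x0:x1],None,fx=f,fy=f,interpolation=cv2.INTER_LINEAR)
    c=cv2.convertScaleAbs(c,alpha=1.5)
    for x in range(x0,x1,10):
        cv2.line(c,((x-x0)*f+f//2,0),((x-x0)*f+f//2,8),(255,255,255),1);cv2.putText(c,str(x),((x-x0)*f+5,20),0,.4,(255,255,255))
    for y in range(y0,y1,10):
        cv2.line(c,(0,(y-y0)*f+f//2),(8,(y-y0)*f+f//2),(255,255,255),1);cv2.putText(c,str(y),(10,(y-y0)*f+7),0,.4,(255,255,255))
    cv2.imwrite(n,c)
crop(s["color"],375,220,475,370,4,"pics/g3.png"); crop(t["color"],380,170,480,270,6,"pics/g4.png")
E
```

```text
t 20.9 pos [ 0.577  -0.2842  0.206 ] yaw 77.0 q [-0.46  0.53  0.35  1.4  -0.   -0.23] F [ 0.5  0.4 -1.7] gap 0.0576
offset [-0.     -0.0003 -0.004 ] rot [-0.0001  0.0002  0.    ]
```

View pics/g3.png

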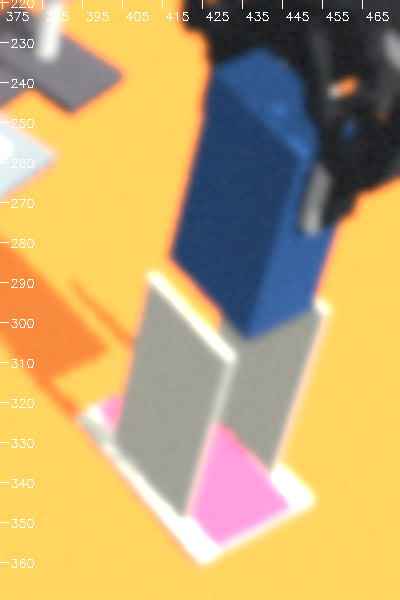

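View pics/g4.png

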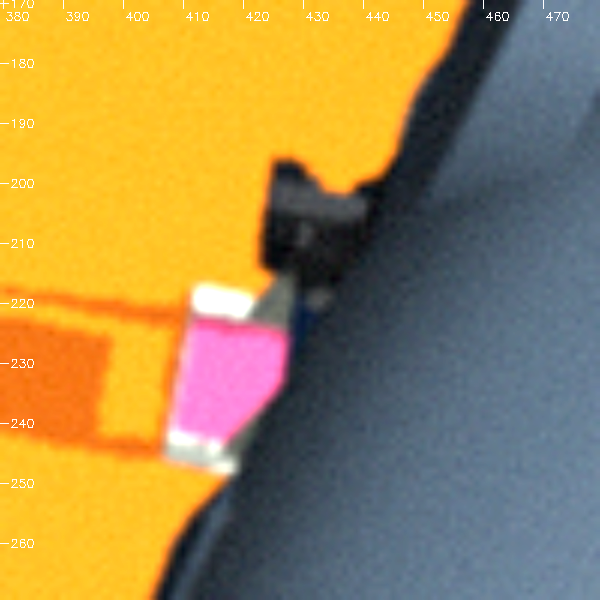

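Run:
```python
from h import *
import pickle
T,S=pickle.load(open("d2.pkl","rb"))
A,B,C=plane(S,[(418,284.3),(436.5,304.5),(453,296)],.1406)
print("carton",A.round(4),B.round(4),C.round(4),"ctr",((A+C)/2).round(4),np.linalg.norm(A-B),np.linalg.norm(B-C))
W=plane(S,[(412.2,288),(432,309),(435,277.5),(455.3,297.5)],.132);print("walls side",W.round(4),W.mean(0))
W=plane(T,[(430.3,211),(455.5,216.8),(425.3,235.5),(450.3,241)],.132);print("walls top",W.round(4),W.mean(0))
F=plane(S,[(425,360.5),(394,323),(452.5,345.5)],.006);print("floor side",F.round(4),((F[1]+F[2])/2).round(4))
```

```text
carton [ 0.5651 -0.2553  0.1406] [ 0.5514 -0.3076  0.1406] [ 0.5897 -0.3159  0.1406] ctr [ 0.5774 -0.2856  0.1406] 0.054152198454689465 0.03916510132949054
walls side [[ 0.557  -0.2498  0.132 ]
 [ 0.544  -0.3053  0.132 ]
 [ 0.61   -0.2624  0.132 ]
 [ 0.5973 -0.3178  0.132 ]] [ 0.57707166 -0.28382607  0.132     ]
walls top [[ 0.6119 -0.2637  0.132 ]
 [ 0.5979 -0.3193  0.132 ]
 [ 0.5573 -0.2499  0.132 ]
 [ 0.544  -0.3046  0.132 ]] [ 0.57778547 -0.28438377  0.132     ]
floor side [[ 0.5307 -0.3268  0.006 ]
 [ 0.5554 -0.2278  0.006 ]
 [ 0.5987 -0.3425  0.006 ]] [ 0.5771 -0.2852  0.006 ]
```

All the estimates agree within about 1.5 mm: carton at (0.577,-0.286), holder at (0.577,-0.284), yaw -13°. Lowering.

Emit:
drive_tool(series=[{"offset":[0,0,0.01],"delta_rot":[0,0,0],"fingers":0},{"offset":[0,0,0.02],"delta_rot":[0,0,0],"fingers":0},{"offset":[0,0,0.03],"delta_rot":[0,0,0],"fingers":0},{"offset":[0,0,0.04],"delta_rot":[0,0,0],"fingers":0},{"offset":[0,0,0.05],"delta_rot":[0,0,0],"fingers":0},{"offset":[0,0,0.06],"delta_rot":[0,0,0],"fingers":0},{"offset":[0,0,0.07],"delta_rot":[0,0,0],"fingers":0},{"offset":[0,0,0.08],"delta_rot":[0,0,0],"fingers":0}])

```text
t: 22.0
eef_pos: [0.577, -0.2841, 0.1251]
tool_rot: [0.0, 0.113, 0.994, 0.0]
contact_force: [-0.7, -0.1, -2.2]
finger_gap: 0.0572
```

```bash
python3 goal.py .577 -.2845 .0735 77
```

```text
t 22.0 pos [ 0.577  -0.2841  0.1251] yaw 77.0 q [-0.46  0.55  0.18  1.21  0.   -0.23] F [-0.7 -0.1 -2.2] gap 0.0572
offset [-0.0001 -0.0004  0.0516] rot [0.     0.     0.0001]
```

Emit:
drive_tool(series=[{"offset":[0,0,0.01],"delta_rot":[0,0,0],"fingers":0},{"offset":[0,0,0.02],"delta_rot":[0,0,0],"fingers":0},{"offset":[0,0,0.03],"delta_rot":[0,0,0],"fingers":0},{"offset":[0,0,0.04],"delta_rot":[0,0,0],"fingers":0},{"offset":[0,0,0.047],"delta_rot":[0,0,0],"fingers":0},{"offset":[0,0,0.0515],"delta_rot":[0,0,0],"fingers":0},{"offset":[0,0,0.0515],"delta_rot":[0,0,0],"fingers":0},{"offset":[0,0,0.0515],"delta_rot":[0,0,0],"fingers":0}])

```text
t: 23.0
eef_pos: [0.5771, -0.2842, 0.0745]
tool_rot: [0.0, 0.113, 0.994, -0.0]
contact_force: [-0.4, -0.3, -2.0]
finger_gap: 0.058
```

```bash
python3 goal.py .577 -.2845 .0715 77
python3 - <<'E'
from h import *
from plant import arm
s=arm.snapshot("side")
cv2.imwrite("pics/g5.png",cv2.resize(s["color"][220:370,375:475],None,fx=4,fy=4))
E
```

```text
t 23.0 pos [ 0.5771 -0.2842  0.0745] yaw 77.0 q [-0.46  0.57  0.1   1.09 -0.   -0.23] F [-0.4 -0.3 -2. ] gap 0.058
offset [ 0.     -0.0003  0.003 ] rot [-0.0001  0.0003  0.0001]
```

View pics/g5.png

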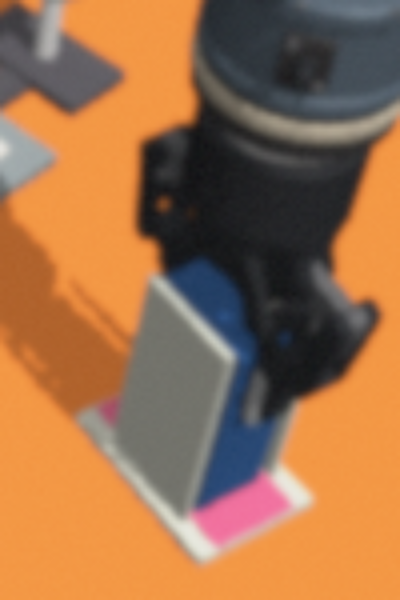

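The carton sits between both walls, a few mm above the floor. I lower 3 mm and let go.

Emit:
drive_tool(series=[{"offset":[0,0,0.0015],"delta_rot":[0,0,0],"fingers":0},{"offset":[0,0,0.003],"delta_rot":[0,0,0],"fingers":0},{"offset":[0,0,0.0033],"delta_rot":[0,0,0],"fingers":0},{"offset":[0,0,0.0033],"delta_rot":[0,0,0],"fingers":0},{"offset":[0,0,0.0033],"delta_rot":[0,0,0],"fingers":1},{"offset":[0,0,0.0033],"delta_rot":[0,0,0],"fingers":1},{"offset":[0,0,0.0033],"delta_rot":[0,0,0],"fingers":1},{"offset":[0,0,0.0033],"delta_rot":[0,0,0],"fingers":1}])

```text
t: 24.05
eef_pos: [0.5769, -0.2841, 0.0708]
tool_rot: [-0.0, 0.113, 0.994, 0.0]
contact_force: [0.7, -0.1, -0.5]
finger_gap: 0.0856
```

Emit:
drive_tool(series=[{"offset":[0,0,0],"delta_rot":[0,0,0],"fingers":1},{"offset":[0,0,-0.005],"delta_rot":[0,0,0],"fingers":1},{"offset":[0,0,-0.02],"delta_rot":[0,0,0],"fingers":1},{"offset":[0,0,-0.045],"delta_rot":[0,0,0],"fingers":1},{"offset":[0,0,-0.075],"delta_rot":[0,0,0],"fingers":1},{"offset":[0,0,-0.11],"delta_rot":[0,0,0],"fingers":1},{"offset":[0,0,-0.15],"delta_rot":[0,0,0],"fingers":1},{"offset":[0,0,-0.16],"delta_rot":[0,0,0],"fingers":1}])

```text
t: 25.05
eef_pos: [0.5779, -0.2845, 0.2349]
tool_rot: [0.002, 0.113, 0.994, -0.001]
contact_force: [0.8, -0.3, -0.5]
finger_gap: 0.0856
```

Emit:
drive_tool(series=[{"offset":[0.02,0.03,0],"delta_rot":[0,0,0],"fingers":1},{"offset":[0.04,0.07,0],"delta_rot":[0,0,0],"fingers":1},{"offset":[0.06,0.11,0],"delta_rot":[0,0,0],"fingers":1},{"offset":[0.08,0.15,0],"delta_rot":[0,0,0],"fingers":1},{"offset":[0.09,0.19,0],"delta_rot":[0,0,0],"fingers":1},{"offset":[0.1,0.22,0],"delta_rot":[0,0,0],"fingers":1},{"offset":[0.1,0.24,0],"delta_rot":[0,0,0],"fingers":1},{"offset":[0.1,0.25,0],"delta_rot":[0,0,0],"fingers":1}])

```text
t: 26.05
eef_pos: [0.5362, -0.0174, 0.2311]
tool_rot: [0.0, 0.113, 0.994, -0.0]
contact_force: [0.0, -0.5, -0.4]
finger_gap: 0.0853
```

```bash
python3 goal.py .577 -.2845 .0715 77
python3 - <<'E'
from h import *
from plant import arm
s=arm.snapshot("side");t=arm.snapshot("top")
import pickle;pickle.dump((t,s),open("d3.pkl","wb"))
cv2.imwrite("pics/h1.png",s["color"]);cv2.imwrite("pics/h2.png",np.hstack([cv2.resize(t["color"][195:265,395:465],(400,400)),cv2.resize(s["color"][265:365,375:475],(400,400))]))
E
```

```text
t 26.05 pos [ 0.5362 -0.0174  0.2311] yaw 77.04 q [-0.03  0.29  0.06  1.35 -0.    0.19] F [ 0.  -0.5 -0.4] gap 0.0853
offset [-0.0996 -0.2511  0.1596] rot [-0.0001  0.0002  0.0007]
```

View pics/h1.png

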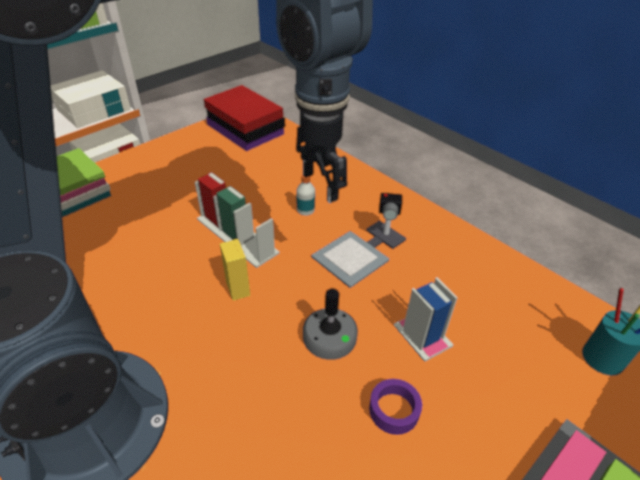

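View pics/h2.png

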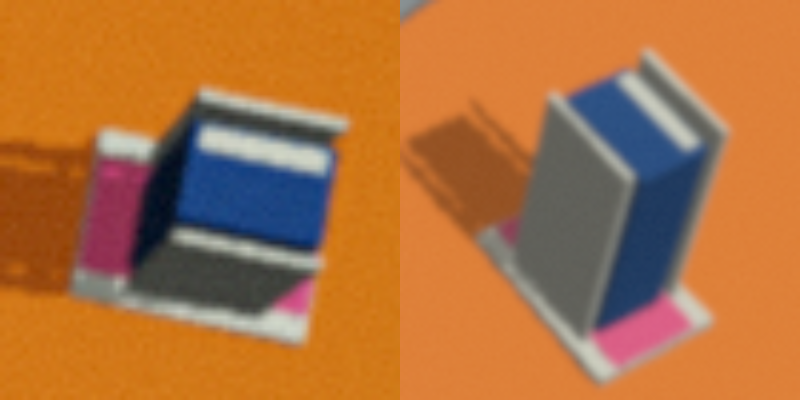

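The side view shows the carton upright between the walls at (432,310), top slightly below the wall tops. The stick is upright at (331,300), and the bystanders are in place. One number check, then hand in.

Run:
```python
from h import *
import pickle
from plant import arm
T,S=pickle.load(open("d3.pkl","rb"))
p=np.array([(197,117),(338,150),(318,248),(180,225)])*70/400+[395,195]-.4
Q=plane(T,p,.126);print("carton top ctr",Q.mean(0).round(4),"holder .577 -.2845")
a,b=pickle.load(open("d0.pkl","rb"))
s=S["color"].astype(int);o=b["color"].astype(int)
for n,(x0,y0,x1,y1) in dict(stick=(300,280,360,360),tape=(365,375,425,435),redgreen=(195,170,245,215),yellow=(215,235,250,300),glue=(292,190,320,218)).items():
    print(n,np.abs(s-o)[y0:y1,x0:x1].mean().round(1))
print(arm.hand_in())
```

```text
carton top ctr [ 0.5769 -0.2843  0.126 ] holder .577 -.2845
stick 4.8
tape 4.7
redgreen 16.0
yellow 10.5
glue 5.3
the job is handed in; nothing more can be done
None
```

The job is done and handed in at about 26 s of the 66 s allowed; `hand_in` gives no verdict.

- **Photo plate:** I took the blue carton out of the rack by its front and back and released it upright on the plate. Its measured centre was within about 1 mm of the plate's, yaw about -1°, with its front towards the camera.
- **Joystick:** I pushed the stick straight towards the green dot to about 0.46–0.5 rad, reading roughly 4 N, and held it there for over 2 s. The camera turned to face the plate, and the stick sprang back to upright when I withdrew.
- **Holder:** I regripped the carton by its 58 mm sides and lowered it between the holder's two walls to the floor, then let go.

**Last checks:**
- **Carton:** the top-view measurement puts its centre at (0.577, -0.284), against (0.577, -0.2845) for the holder.
- **Surroundings:** the side view shows the carton and the stick upright and the arm clear of everything. The tape, glue and stick areas match the first picture closely.
- **What disagreed:** the red/green and yellow patches differed more than the others between the first and last pictures (16.0 and 10.5, against about 5). I put this down to the removed carton and changed shadows. By eye those boxes stand where they were, but I did not measure their positions separately.

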